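Lay the blue case down and stow it against the cedar strip

ROBOT

A 7-joint arm with a two-finger parallel gripper is mounted at the origin on the work surface. World frame = base frame: x ahead of the robot, y to its left, z up, the work surface at z = 0. Lengths are in m, angles in rad, forces in N, time in s.
With the tool pointing down it reaches from about 0.4 to 0.85 m from the base axis. Payload 4.5 kg.
Tool frame: the origin (TCP) lies between the finger pads; the fingertips stand 11 mm ahead of it and the grasp point (between the pads) lies 8 mm behind it (r.tip_reach is the distance from the TCP to the fingertips, in m); x points along the fingers, y is the direction in which the jaws open and shut, and the axes are right-handed (so a half turn about x gives the same grasp; the last joint's range is limited). The gripper opens to 88 mm and grips with 3 to 60 N. Pads are 18 mm wide; open, the fingers measure 123 mm over their backs; the gripper's body (75 mm by 187 mm) begins 45 mm behind the grasp point.
Start: joints at [1.207, 0.689, -0.195, 1.565, 0.157, 0.902, -0.215], TCP at [0.242, -0.576, 0.25] pointing down, gripper open.
Joint ranges: [-3.01, 3.01], [-0.46, 2.08], [-1.47, 1.51], [0.13, 2.56], [-1, 4.14], [0.04, 2.09], [-2.66, 2.66]. Speed limits (rad/s): [2.57, 2.57, 3.14, 3.14, 3.14, 3.14, 3.14].

INTERFACE

Orientations are given as a unit quaternion [x, y, z, w].
In Python, from plant import r gives the robot as it stands.
- The arm moves only by the tool drive_tool, never from a script. Its argument "deltas" is a list of rows, each a list of 3 entries, a list of its own where there are three numbers: the turn, a rotation vector about the tool's x, y, z in degrees, then the shift along the tool's x, y, z in cm, then the finger opening in cm, from 0 to 8.81. A call has 1 to 12 rows; each row shifts and turns the commanded pose from where the row before left it, along the tool's axes as they then stand; what a row does not reach is not made up. A row lasts 1/12 s, in which the tool goes at most 41.7 mm and 7.16 degrees, less where a joint would pass 70% of its speed; a pose out of reach is approached as far as the arm can. A call is refused whole if a number of a shift passes 4.17 or a number of a turn 7.16, either way. A call with a gripper value outside its range is refused whole. The fingers move at their own pace and stop on an object; "force" is the grip in N (left out, the last holds). Time passes only in rows, so rows that do not move let the fingers close. It gives the time, the measured TCP pose, the force and the opening at its end, in the units of the state.
- r.get_state(): the state, without advancing time (a new reading comes with each control period).
- r.snapshot(name): name is "side" or "top" or "wrist"; returns a dict with "color" (384x512x3 uint8, red, green, blue), "fov_y" (degrees; the focal length in pixels is half the picture's height over the tangent of half this angle, whatever the lens; pixels are square), "cx", "cy" (the principal point, pixels), "extrinsics" (4x4, takes a point from world to camera coordinates); the wrist camera has in their place "tool_from_camera" (4x4, takes a point from camera to tool coordinates, whose origin is the TCP and whose axes are the tool frame's). Camera axes: x right, y up, looking along -z (the intrinsics and any distortion apply to the point x, -y, -z); pixel columns grow to the right and rows downward; lengths in m; the calibration is good to about 2 mm. A picture is of the moment at which its call begins: read the wrist's pose just before it. There is no depth.
- r.finish_job(): hands the job in, once; it reports no verdict.
The state is a dict: "clock": time; "q": joint angles; "qd": joint speeds; "joint_torque": joint torques, N m; "tool_pos": TCP position; "eef_rot": TCP orientation; "contact_force": force on the tool from outside, world axes, zero at the start; "moment": the same for the moment, N m; "opening": opening from 0.0 (shut) to 1.0 (fully open).
Only numpy, scipy, OpenCV 4.12 (cv2) and the standard library are available. Lean on these libraries where they do the work, as an engineer would, in place of code of your own. Each camera call takes 0.05 s, during which the arm holds its last target. There are 200 camera calls.

TASK

The blue plastic case is standing on its hinge edge on the cedar shelf. Push it over with the fingers so that it lies flat with its lid on top, then push it along the shelf until its latch side lies flush against the cedar stop strip, with neither end of the case sticking out past the ends of the strip. Do not lift or carry the case, and leave the two tins, the bowl and the roller frame where they are.

Things in the scene. Friction and masses are not known exactly. Their poses are not given: they have to be found in the camera images.
- case: Loose blue plastic case, latched shut, 0.4-0.8 kg, 190 mm long (own x) x 60 thick (own y) x 130 (own z), standing on its 190 x 60 hinge side. Origin: centre of the hinge side (underside at start); own z points to the latch side, up at start. Own -y points out of the lid (lighter blue, 20 mm thick, beyond a dark seam), at start to the robot's right (-y) within 0.3 rad. Lid face at own y = -30 mm.
- case_center (a point): Middle of the case, own z = 65 mm; 65 mm above the shelf standing, 30 mm lying flat (60 mm high). Axes as case. A few newtons high on the lid face tip the case about its lower edge; past 0.45 rad of lean it falls by itself. Lying lid up, own y points down and own z (latch side) towards the strip; the hinge side, facing away from the strip, can be pushed.
- case_latch (a point): Centre of the case's latch side (190 x 60 mm, two grey latches, flat), own z = 130 mm; the top at the start. Axes as case.
- stop: Cedar stop strip screwed to the shelf, fixed, 360 mm long (own x), 30 mm wide (own y), 35 mm high, to the left (+y) of the case. Origin: centre of its underside. The face that the case is to lie against is its own y = -15 mm face, which looks towards the case. Own x is roughly world x (yaw -0.1 to 0.3 rad).
- tin_a: Closed half-litre tin with a red-brown label, loose bystander, 86 mm diameter, 92 mm tall, standing beside or beyond the work. Origin: centre of its underside.
- tin_b: Closed half-litre tin with a green label, loose bystander, 86 mm diameter, 92 mm tall, standing beside or beyond the work. Origin: centre of its underside.
- bowl: Beige ceramic bowl, loose bystander, 110 mm diameter at the rim, 50 mm high, standing beside or beyond the work. Origin: centre of its underside.
- roller: Small aluminium roller frame with black handle, loose bystander lying behind the strip (further to +y), 275 mm long along own x, 115 mm wide, 36 mm high. Origin: on the shelf, about at the middle of its length.
There are look-alikes about, which are no part of the job. There is more than one size of the case; the one meant has the size given above.

How it is judged:
By the outcome, as a careful person would: the job done as asked, in the order asked, and still so for the second after the job is handed in, with the robot touching nothing.
It also fails if it takes over 48 s, if anything falls off the work surface, if the arm or the gripper's body presses on something with over 40 N, if the wrist force passes 120 N, or if a joint passes its speed limit or range.

## Working session

There is one attempt and no reset: what is moved stays moved. The work goes in short steps, Python scripts to look and compute and a tool call to move; the robot and the scene stay as the last step left them, time stands still between calls to the robot, and variables do not carry over. Pictures are saved under pics/ and viewed, about 8 in all and at most 12, crops included, and the job is handed in when it is done.

Besides the shell and the picture viewer there is one more tool, called after ">>>" by a JSON object that holds its "name" and its "arguments", one argument or row to a line. drive_tool: Moves the arm, as the interface text tells. Its arguments: {"type":"object","properties":{"deltas":{"type":"array","items":{"type":"array"}},"force":{"type":"number"}},"required":["deltas"]}

```bash
mkdir -p pics; ls
python3 - <<'E'
from plant import r
import cv2,pickle
s=r.get_state();print(s)
for n in("top","side"):
    d=r.snapshot(n);cv2.imwrite(f"pics/{n}0.png",d["color"][:,:,::-1])
    pickle.dump(d,open(f"{n}0.pkl","wb"))
    print({k:v for k,v in d.items() if k!="color"})
print(r.tip_reach)
E
```

```text
pics
{'clock': 0.0, 'q': array([ 1.20682196,  0.68997464, -0.19453534,  1.56633182,  0.15731911,
        0.90250982, -0.21506194]), 'qd': array([ 0.00134768,  0.00031215, -0.00108359,  0.00057193,  0.00075301,
       -0.00066481,  0.0021228 ]), 'joint_torque': array([-2.15101095e-04, -5.27557576e+01, -1.26623657e+00, -1.53426576e+01,
       -5.24637045e-02,  6.66574168e-03,  1.80573929e-04]), 'tool_pos': array([ 0.24182977, -0.57565749,  0.24891965]), 'eef_rot': array([-0.69298232, -0.14038323,  0.69333149, -0.13913844]), 'contact_force': array([-0.60866655, -0.35937203,  0.7587549 ]), 'moment': array([-0.04584343,  0.01704774,  0.0248788 ]), 'opening': 0.9995980778433055}
{'fov_y': 57.00367743395526, 'cx': 254.05527187459742, 'cy': 197.857387303211, 'extrinsics': array([[ 0.02693479, -0.99952964,  0.01466315, -0.01351318],
       [ 0.99872853,  0.0275327 ,  0.04222877, -0.53242369],
       [-0.04261263,  0.01350708,  0.99900036, -1.28129575],
       [ 0.        ,  0.        ,  0.        ,  1.        ]])}
{'fov_y': 49.50603422942518, 'cx': 258.3001918317888, 'cy': 190.67824372804913, 'extrinsics': array([[-0.99002004, -0.14042205,  0.0119154 ,  0.5264636 ],
       [ 0.11279827, -0.73889388,  0.66431347, -0.12196781],
       [-0.08448005,  0.65902768,  0.74735911, -1.24261775],
       [ 0.        ,  0.        ,  0.        ,  1.        ]])}
0.011
```

View pics/top0.png

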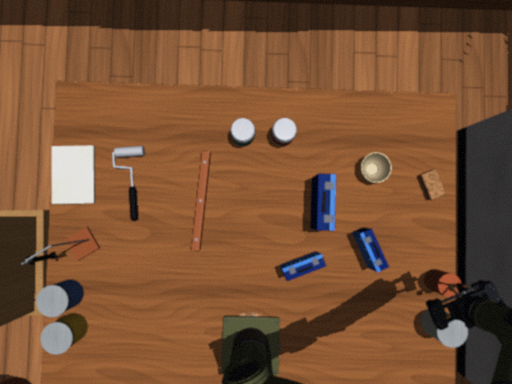

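View pics/side0.png

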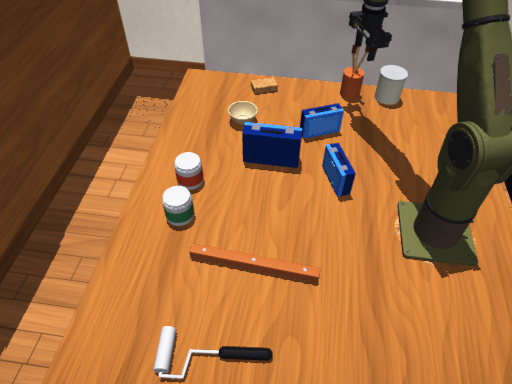

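```bash
cat > h.py <<'E'
import numpy as np, pickle, cv2
def ray(d,u,v,T=None):
    """camera centre and ray direction in world"""
    f=d["color"].shape[0]/2/np.tan(np.radians(d["fov_y"]/2))
    E=T if T is not None else np.linalg.inv(d["extrinsics"])
    return E[:3,3],E[:3,:3]@np.array([(u-d["cx"])/f,-(v-d["cy"])/f,-1])
def at(d,u,v,z,T=None):
    c,k=ray(d,u,v,T);return c+k*(z-c[2])/k[2]
def crop(img,x0,x1,y0,y1,s,name):
    cv2.imwrite(name,cv2.resize(img[y0:y1,x0:x1,::-1],None,fx=s,fy=s,interpolation=cv2.INTER_CUBIC))
E
python3 - <<'E'
from h import *
d=pickle.load(open("top0.pkl","rb"));crop(d["color"],180,400,110,260,3.6,"pics/topc.png")
E
```

```text
(no output)
```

View pics/topc.png

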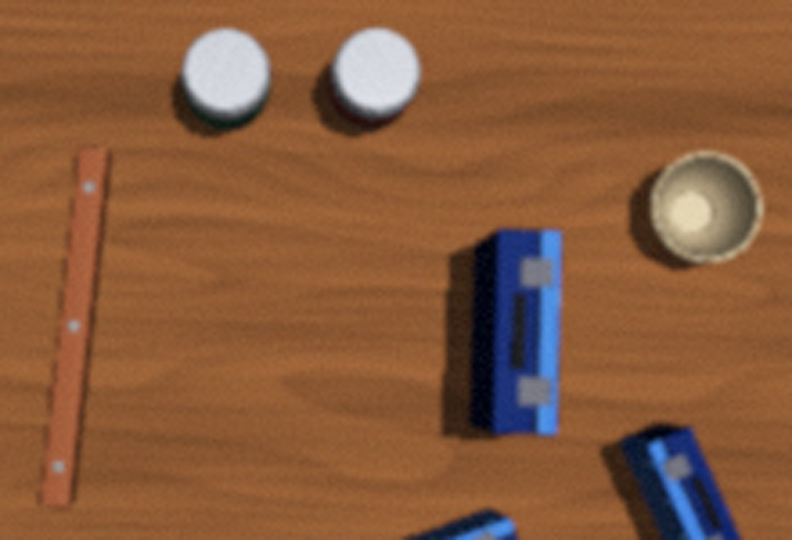

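The crop shows the case's top corners at about (498,231), (562,231), (556,435), (495,434), and the strip's top at (80,149), (110,150), (72,505), (40,504). The tins are at (226,72) and (376,70) and the bowl at (707,208).

Run:
```python
from h import *
np.set_printoptions(precision=4,suppress=True)
d=pickle.load(open("top0.pkl","rb"))
P=lambda u,v,z:at(d,180+u/3.6,110+v/3.6,z)[:2]
c=np.array([P(*p,.13) for p in[(498,231),(562,231),(556,435),(495,434)]]);print("case",c,c.mean(0),np.linalg.norm(np.roll(c,-1,0)-c,axis=1))
v=(c[0]+c[1]-c[2]-c[3]);print("yaw",np.arctan2(v[1],v[0]))
s=np.array([P(*p,.035) for p in[(80,149),(110,150),(72,505),(40,504)]]);print("stop",s,s.mean(0),np.linalg.norm(np.roll(s,-1,0)-s,axis=1))
v=(s[0]+s[1]-s[2]-s[3]);print("yaw",np.arctan2(v[1],v[0]))
for p in[(226,72,.092),(376,70,.092),(707,208,.05)]:print(P(*p))
# small blue cases
print("small",at(d,302,265,.05)[:2],at(d,370,250,.1)[:2],at(d,355,232,.1)[:2])
from scipy.spatial.transform import Rotation as R
from plant import r
S=r.get_state();print(R.from_quat(S["eef_rot"]).as_matrix())
```

```text
case [[ 0.6126 -0.2098]
 [ 0.6143 -0.2693]
 [ 0.4254 -0.267 ]
 [ 0.4249 -0.2106]] [ 0.5193 -0.2392] [0.0596 0.1889 0.0564 0.1877]
yaw -0.003923430747815024
stop [[0.6939 0.1924]
 [0.6937 0.1625]
 [0.3396 0.1886]
 [0.3398 0.2202]] [0.5168 0.1909] [0.03   0.3551 0.0316 0.3551]
yaw -0.07593217181578471
[0.7626 0.0473]
[ 0.7689 -0.0966]
[ 0.6507 -0.4331]
small [ 0.2988 -0.1738] [ 0.3623 -0.3967] [ 0.422  -0.3446]
[[-0.0007  0.3875 -0.9219]
 [ 0.0014 -0.9219 -0.3875]
 [-1.     -0.0016  0.0001]]
```

>>> {"name": "drive_tool", "arguments": {
  "deltas": [
    [[0, 0, 0], [-2, 0, 0], 8.8],
    [[0, 0, 0], [-2, 0, 0], 8.8],
    [[0, 0, 0], [0, -0.9, -2.9], 8.8],
    [[0, 0, 0], [0, -0.9, -2.9], 8.8],
    [[0, 0, 0], [0, -0.9, -2.9], 8.8],
    [[0, 0, 0], [0, -0.9, -2.9], 8.8],
    [[0, 0, 0], [0, -0.9, -2.9], 8.8],
    [[0, 0, 0], [0, -0.9, -2.9], 8.8],
    [[0, 0, 0], [0, -0.9, -2.9], 8.8],
    [[0, 0, 0], [0, -0.9, -2.9], 8.8],
    [[0, 0, 0], [0, -0.9, -2.9], 8.8],
    [[0, 0, 0], [0, -0.9, -2.9], 8.8]
  ]
}}

```text
clock: 1.1
tool_pos: [0.4753, -0.3796, 0.2893]
eef_rot: [-0.693, -0.14, 0.693, -0.14]
contact_force: [-0.3, -0.4, 1.0]
opening: 0.999
```

>>> {"name": "drive_tool", "arguments": {
  "deltas": [
    [[-6.7, 0, 0], [0, 0, 0], 8.8],
    [[-6.7, 0, 0], [0, 0, 0], 8.8],
    [[-6.7, 0, 0], [0, 0, 0], 8.8],
    [[-6.7, 0, 0], [0, 0, 0], 8.8],
    [[-6.7, 0, 0], [0, 0, 0], 8.8],
    [[-6.7, 0, 0], [0, 0, 0], 8.8],
    [[-6.7, 0, 0], [0, 0, 0], 8.8],
    [[-6.7, 0, 0], [0, 0, 0], 8.8],
    [[-6.7, 0, 0], [0, 0, 0], 8.8],
    [[-6.7, 0, 0], [0, 0, 0], 8.8],
    [[0, 0, 0], [0, 0, 0], 8.8]
  ]
}}

```text
clock: 2.02
tool_pos: [0.4742, -0.3809, 0.2891]
eef_rot: [0.5, 0.5, -0.5, 0.499]
contact_force: [-0.4, -0.9, -0.6]
opening: 0.997
```

```bash
cat > st.py <<'E'
from plant import r
from scipy.spatial.transform import Rotation as R
import numpy as np
np.set_printoptions(precision=4,suppress=True)
S=r.get_state();M=R.from_quat(S["eef_rot"]).as_matrix()
print(S["clock"],S["tool_pos"],"tip z",S["tool_pos"][2]+.011*M[2,0]);print(M);print(S["q"],S["contact_force"])
E
python3 st.py
```

```text
2.0167 [ 0.4742 -0.3809  0.2891] tip z 0.2781113922954051
[[-0.0009  1.     -0.0009]
 [ 0.001  -0.0009 -1.    ]
 [-1.     -0.0009 -0.001 ]]
[ 0.8892  0.6586 -0.518   1.5591  0.3625  1.0222  0.2693] [-0.3956 -0.9167 -0.6205]
```

>>> {"name": "drive_tool", "arguments": {
  "deltas": [
    [[0, 0, 0], [0, 1.5, -1.7], 8.8],
    [[0, 0, 0], [0, 1.5, -1.7], 8.8],
    [[0, 0, 0], [0, 1.6, -1.6], 8.8],
    [[0, 0, 0], [3.2, 0, 0], 8.8],
    [[0, 0, 0], [3.2, 0, 0], 8.8],
    [[0, 0, 0], [3.2, 0, 0], 8.8],
    [[0, 0, 0], [3.2, 0, 0], 8.8],
    [[0, 0, 0], [3.2, 0, 0], 8.8],
    [[0, 0, 0], [0, 0, 0], 8.8],
    [[0, 0, 0], [0, 0, 0], 8.8]
  ]
}}

```text
clock: 2.85
tool_pos: [0.5198, -0.3306, 0.1286]
eef_rot: [-0.501, -0.5, 0.502, -0.497]
contact_force: [0.8, -0.2, 1.0]
opening: 0.998
```

```bash
python3 st.py
python3 - <<'E'
from h import *
from plant import r
d=r.snapshot("side");crop(d["color"],180,400,80,245,3.6,"pics/side1.png")
E
```

```text
2.85 [ 0.5198 -0.3306  0.1286] tip z 0.11761979582160358
[[-0.0034  1.     -0.0055]
 [ 0.0014 -0.0055 -1.    ]
 [-1.     -0.0034 -0.0014]]
[ 0.7203  0.8601 -0.4158  1.6819  0.4899  0.7088  0.0485] [ 0.8387 -0.2067  0.9706]
```

View pics/side1.png

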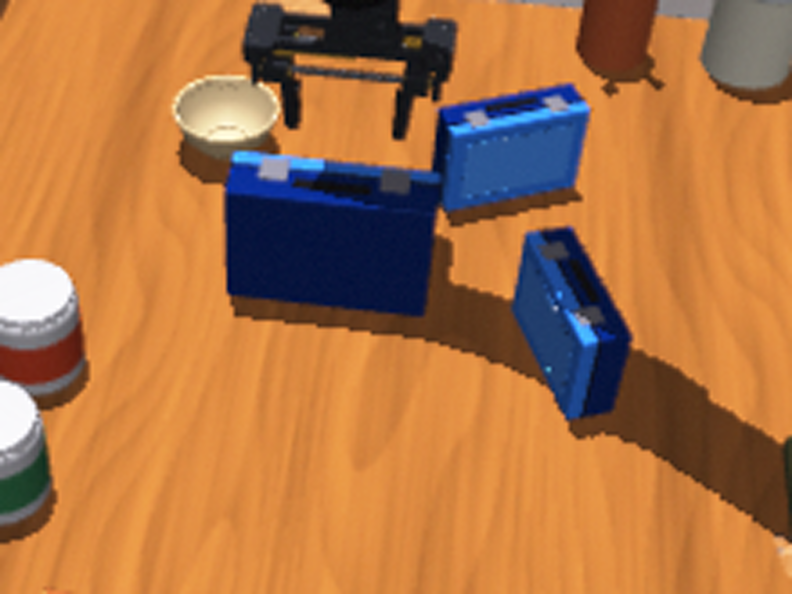

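>>> {"name": "drive_tool", "arguments": {
  "deltas": [
    [[0, 0, 0], [0, 0, -1.3], 8.8],
    [[0, 0, 0], [0, 0, -1.3], 8.8],
    [[0, 0, 0], [0, 0, -1.3], 8.8],
    [[0, 0, 0], [0, 0, -0.6], 8.8],
    [[0, 0, 0], [0, 0, -0.6], 8.8],
    [[0, 0, 0], [0, 0, -0.6], 8.8],
    [[0, 0, 0], [0, 0, -0.6], 8.8],
    [[0, 0, 0], [0, 0, -0.6], 8.8]
  ]
}}

```text
clock: 3.57
tool_pos: [0.5212, -0.2624, 0.13]
eef_rot: [-0.501, -0.498, 0.501, -0.499]
contact_force: [-0.5, -1.2, 1.3]
opening: 0.997
```

```bash
python3 st.py
python3 - <<'E'
from h import *
from plant import r
d=r.snapshot("side");crop(d["color"],180,400,80,245,3.6,"pics/side2.png")
E
```

```text
3.5667 [ 0.5212 -0.2624  0.13  ] tip z 0.11902286140029648
[[ 0.0006  1.     -0.0047]
 [-0.0012 -0.0047 -1.    ]
 [-1.      0.0006  0.0012]]
[ 0.611   0.8205 -0.3907  1.7886  0.4942  0.63   -0.0779] [-0.5413 -1.1541  1.3024]
```

View pics/side2.png

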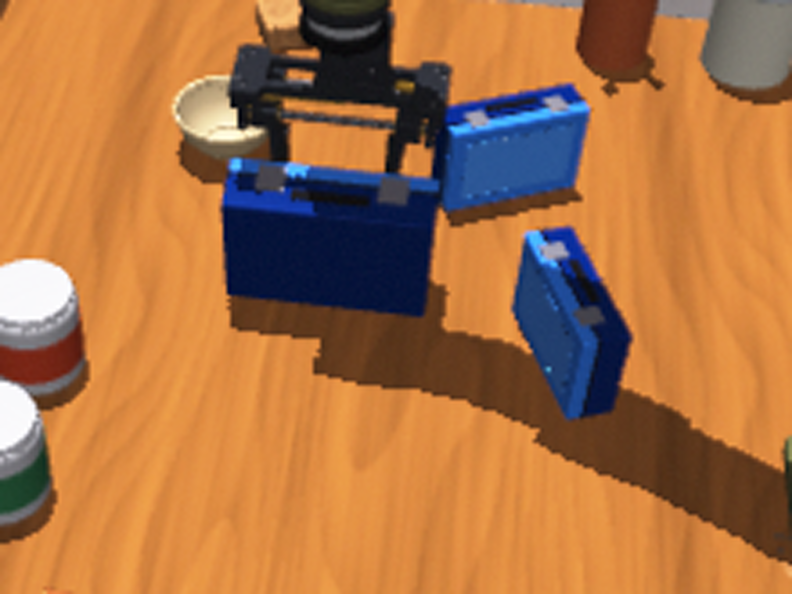

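The case is leaning about its front lower edge: that edge still runs from (228,297) to (428,313), while the top has come forward. I'll keep pushing.

>>> {"name": "drive_tool", "arguments": {
  "deltas": [
    [[0, 0, 0], [0, 0, -0.6], 8.8],
    [[0, 0, 0], [0, 0, -0.6], 8.8],
    [[0, 0, 0], [0, 0, -0.6], 8.8],
    [[0, 0, 0], [0, 0, -0.6], 8.8],
    [[0, 0, 0], [0, 0, -0.6], 8.8],
    [[0, 0, 0], [0, 0, -0.6], 8.8],
    [[0, 0, 0], [0, 0, -0.6], 8.8],
    [[0, 0, 0], [0, 0, -0.6], 8.8],
    [[0, 0, 0], [0, 0, 0], 8.8],
    [[0, 0, 0], [0, 0, 0], 8.8],
    [[0, 0, 0], [0, 0, 0], 8.8],
    [[0, 0, 0], [0, 0, 0], 8.8]
  ]
}}

```text
clock: 4.62
tool_pos: [0.5211, -0.2146, 0.1297]
eef_rot: [-0.501, -0.499, 0.501, -0.499]
contact_force: [0.4, 0.1, -0.2]
opening: 0.998
```

>>> {"name": "drive_tool", "arguments": {
  "deltas": [
    [[0, 0, 0], [0, 0, 2.5], 8.8],
    [[0, 0, 0], [0, 0, 2.5], 8.8],
    [[0, 0, 0], [0, 0, 2.5], 8.8],
    [[0, 0, 0], [0, 0, 0], 8.8],
    [[0, 0, 0], [0, 0, 0], 8.8]
  ]
}}

```text
clock: 5.03
tool_pos: [0.5202, -0.2915, 0.1294]
eef_rot: [-0.502, -0.498, 0.502, -0.498]
contact_force: [-0.4, 0.8, 0.7]
opening: 1.001
```

```bash
python3 st.py
python3 - <<'E'
from h import *
from plant import r
d=r.snapshot("side");a=cv2.resize(d["color"][80:290,180:400,::-1],(400,382))
t=r.snapshot("top");b=cv2.resize(t["color"][140:260,180:400,::-1],(700,382));pickle.dump(t,open("top1.pkl","wb"))
cv2.imwrite("pics/top3.png",b);cv2.imwrite("pics/s3.png",a)
cv2.imwrite("pics/both3.png",np.vstack([cv2.resize(b,(550,300)),cv2.resize(a[:286],(550,300))]))
E
```

```text
5.0333 [ 0.5202 -0.2915  0.1294] tip z 0.11843601840145532
[[-0.0002  1.     -0.008 ]
 [-0.001  -0.008  -1.    ]
 [-1.     -0.0002  0.001 ]]
[ 0.6594  0.8355 -0.401   1.7483  0.494   0.6594 -0.028 ] [-0.3808  0.7791  0.6763]
```

View pics/both3.png

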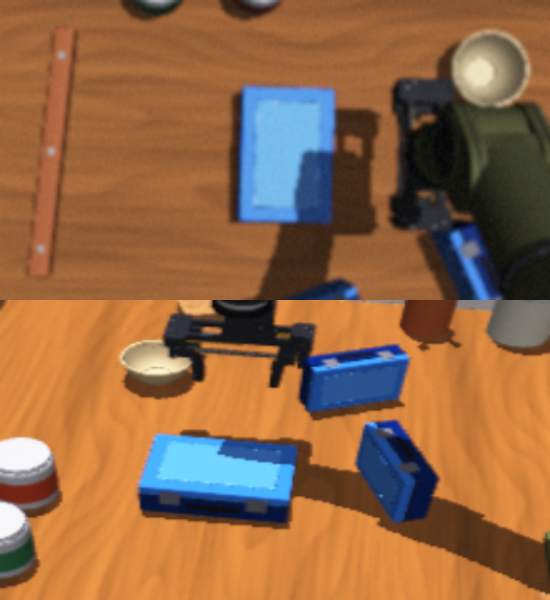

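The case lies flat with the lid up and its latches facing the strip. Its top corners in the upper panel are about (241,87), (335,87), (333,223), (238,221).

Run:
```python
from h import *
np.set_printoptions(precision=4,suppress=True)
d=pickle.load(open("top1.pkl","rb"))
c=np.array([at(d,180+u/2.5,140+v/2.5,.06)[:2] for u,v in[(241,87),(335,87),(333,223),(238,221)]])
print(c,c.mean(0),np.linalg.norm(np.roll(c,-1,0)-c,axis=1))
v=c[0]+c[1]-c[2]-c[3];print(np.arctan2(v[1],v[0]))
```

```text
[[ 0.6142 -0.075 ]
 [ 0.6179 -0.2081]
 [ 0.4261 -0.2091]
 [ 0.4254 -0.0754]] [ 0.5209 -0.1419] [0.1331 0.1919 0.1337 0.1888]
0.003523730982769137
```

>>> {"name": "drive_tool", "arguments": {
  "deltas": [
    [[2, 0, 0], [0, 0, -1.7], 8.8],
    [[2, 0, 0], [0, 0, -1.7], 8.8],
    [[0, 0, 0], [2.5, 0, 0], 8.8],
    [[0, 0, 0], [2.5, 0, 0], 8.8],
    [[0, 0, 0], [2.5, 0, 0], 8.8],
    [[0, 0, 0], [2.5, 0, 0], 8.8],
    [[0, 0, 0], [0, 0, 0], 8.8],
    [[0, 0, 0], [0, 0, 0], 8.8]
  ]
}}

```text
clock: 5.8
tool_pos: [0.5212, -0.2533, 0.0292]
eef_rot: [-0.517, -0.483, 0.518, -0.481]
contact_force: [0.3, 0.3, 0.1]
opening: 0.999
```

```bash
python3 st.py
```

```text
5.8 [ 0.5212 -0.2533  0.0292] tip z 0.01818522804725889
[[-0.0022  0.9975 -0.0712]
 [ 0.0015 -0.0712 -0.9975]
 [-1.     -0.0023 -0.0014]]
[ 0.5267  0.9709 -0.2671  1.827   0.5595  0.4217 -0.2175] [0.2997 0.2652 0.0588]
```

>>> {"name": "drive_tool", "arguments": {
  "deltas": [
    [[0, 0, 0], [0, 0, -0.8], 8.8],
    [[0, 0, 0], [0, 0, -0.8], 8.8],
    [[0, 0, 0], [0, 0, -0.8], 8.8],
    [[0, 0, 0], [0, 0, -0.8], 8.8],
    [[0, 0, 0], [0, 0, -0.8], 8.8],
    [[0, 0, 0], [0, 0, -1], 8.8],
    [[0, 0, 0], [0, 0, -1], 8.8],
    [[0, 0, 0], [0, 0, -1], 8.8],
    [[0, 0, 0], [0, 0, -1], 8.8],
    [[0, 0, 0], [0, 0, -1], 8.8],
    [[0, 0, 0], [0, 0, -1], 8.8],
    [[0, 0, 0], [0, 0, -1], 8.8]
  ]
}}

```text
clock: 6.8
tool_pos: [0.5299, -0.1445, 0.0298]
eef_rot: [-0.518, -0.481, 0.518, -0.481]
contact_force: [0.3, -4.4, 3.9]
opening: 1.001
```

>>> {"name": "drive_tool", "arguments": {
  "deltas": [
    [[0, 0, 0], [0, 0, -1], 8.8],
    [[0, 0, 0], [0, 0, -1], 8.8],
    [[0, 0, 0], [0, 0, -1], 8.8],
    [[0, 0, 0], [0, 0, -1], 8.8],
    [[0, 0, 0], [0, 0, -1], 8.8],
    [[0, 0, 0], [0, 0, -1], 8.8],
    [[0, 0, 0], [0, 0, -1], 8.8],
    [[0, 0, 0], [0, 0, -1], 8.8],
    [[0, 0, 0], [0, 0, -1], 8.8],
    [[0, 0, 0], [0, 0, -1], 8.8],
    [[0, 0, 0], [0, 0, -1], 8.8],
    [[0, 0, 0], [0, 0, -0.5], 8.8]
  ]
}}

```text
clock: 7.8
tool_pos: [0.5383, -0.028, 0.0296]
eef_rot: [0.518, 0.482, -0.517, 0.481]
contact_force: [0.0, -3.6, 3.0]
opening: 0.995
```

```bash
python3 st.py
python3 - <<'E'
from h import *
from plant import r
t=r.snapshot("top");pickle.dump(t,open("top4.pkl","wb"));crop(t["color"],180,320,140,260,5,"pics/top4.png")
E
```

```text
7.8 [ 0.5383 -0.028   0.0296] tip z 0.0186190121916986
[[ 0.0001  0.9975 -0.0712]
 [ 0.0017 -0.0712 -0.9975]
 [-1.     -0.     -0.0017]]
[ 0.0605  0.9396 -0.1564  1.9566  0.4663  0.2797 -0.5541] [ 0.0253 -3.5833  3.0028]
```

View pics/top4.png

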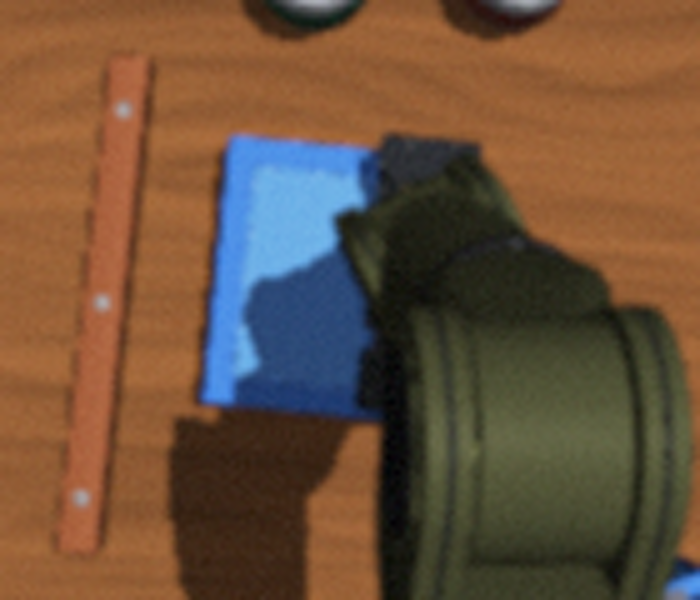

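The case is square to the fingers. Its leading edge, (230,135) to (203,403), is nearly parallel to the strip face, (152,57) to (100,552), with about 6 cm left to go.

>>> {"name": "drive_tool", "arguments": {
  "deltas": [
    [[0, 0, 0], [0, 0, -0.8], 8.8],
    [[0, 0, 0], [0, 0, -0.8], 8.8],
    [[0, 0, 0], [0, 0, -0.8], 8.8],
    [[0, 0, 0], [0, 0, -0.8], 8.8],
    [[0, 0, 0], [0, 0, -0.6], 8.8],
    [[0, 0, 0], [0, 0, -0.4], 8.8],
    [[0, 0, 0], [0, 0, -0.4], 8.8],
    [[0, 0, 0], [0, 0, -0.3], 8.8],
    [[0, 0, 0], [0, 0, -0.3], 8.8],
    [[0, 0, 0], [0, 0, -0.2], 8.8]
  ]
}}

```text
clock: 8.68
tool_pos: [0.5421, 0.0234, 0.0296]
eef_rot: [-0.518, -0.481, 0.518, -0.481]
contact_force: [-0.2, -1.8, -1.4]
opening: 0.995
```

>>> {"name": "drive_tool", "arguments": {
  "deltas": [
    [[0, 0, 0], [0, 0, -0.2], 8.8],
    [[0, 0, 0], [0, 0, -0.2], 8.8],
    [[0, 0, 0], [0, 0, -0.1], 8.8]
  ]
}}

```text
clock: 8.93
tool_pos: [0.5426, 0.0284, 0.0297]
eef_rot: [0.518, 0.481, -0.518, 0.481]
contact_force: [0.4, -1.9, -1.0]
opening: 1.0
```

>>> {"name": "drive_tool", "arguments": {
  "deltas": [
    [[0, 0, 0], [0, 0, -0.2], 8.8],
    [[0, 0, 0], [0, 0, -0.2], 8.8],
    [[0, 0, 0], [0, 0, 0], 8.8]
  ]
}}

```text
clock: 9.18
tool_pos: [0.5429, 0.0328, 0.0298]
eef_rot: [0.518, 0.481, -0.518, 0.481]
contact_force: [-0.0, -0.0, -0.8]
opening: 0.999
```

>>> {"name": "drive_tool", "arguments": {
  "deltas": [
    [[0, 0, 0], [0, 0, -0.2], 8.8],
    [[0, 0, 0], [0, 0, -0.1], 8.8],
    [[0, 0, 0], [0, 0, 0], 8.8]
  ]
}}

```text
clock: 9.43
tool_pos: [0.5431, 0.0354, 0.0298]
eef_rot: [0.518, 0.481, -0.518, 0.481]
contact_force: [-0.5, -1.0, -0.5]
opening: 0.999
```

>>> {"name": "drive_tool", "arguments": {
  "deltas": [
    [[0, 0, 0], [0, 0, -0.2], 8.8],
    [[0, 0, 0], [0, 0, 0], 8.8]
  ]
}}

```text
clock: 9.6
tool_pos: [0.5431, 0.0366, 0.0298]
eef_rot: [-0.518, -0.481, 0.519, -0.481]
contact_force: [-0.5, -3.4, 0.4]
opening: 0.999
```

>>> {"name": "drive_tool", "arguments": {
  "deltas": [
    [[0, 0, 0], [0, 0, -0.2], 8.8],
    [[0, 0, 0], [0, 0, 0], 8.8]
  ]
}}

```text
clock: 9.77
tool_pos: [0.543, 0.0366, 0.0298]
eef_rot: [-0.517, -0.48, 0.52, -0.482]
contact_force: [-0.6, -6.7, 2.4]
opening: 0.998
```

```bash
python3 st.py
python3 - <<'E'
from h import *
from plant import r
t=r.snapshot("side");pickle.dump(t,open("side5.pkl","wb"));crop(t["color"],180,340,170,290,5,"pics/side5.png")
E
```

```text
9.7667 [0.543  0.0366 0.0298] tip z 0.018821209229002905
[[-0.001   0.9972 -0.0752]
 [-0.0036 -0.0752 -0.9972]
 [-1.     -0.0007  0.0037]]
[-0.07    0.9414 -0.1416  1.9401  0.4225  0.2908 -0.6358] [-0.6313 -6.736   2.4392]
```

View pics/side5.png

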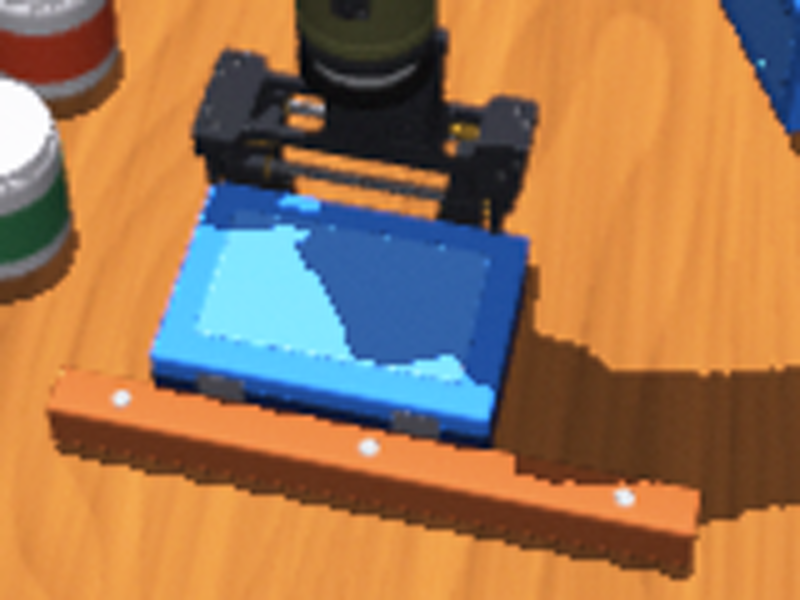

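The case touches the strip: the tool stopped at y = 0.0366 while the force rose, and its yaw gave way to the strip's. I'll press a little more to seat it.

>>> {"name": "drive_tool", "arguments": {
  "deltas": [
    [[0, 0, 0], [0, 0, -0.2], 8.8],
    [[0, 0, 0], [0, 0, -0.2], 8.8],
    [[0, 0, 0], [0, 0, 0], 8.8],
    [[0, 0, 0], [0, 0, 0], 8.8]
  ]
}}

```text
clock: 10.15
tool_pos: [0.5429, 0.0365, 0.0298]
eef_rot: [-0.516, -0.479, 0.522, -0.482]
contact_force: [0.6, -14.1, 2.8]
opening: 0.997
```

```bash
python3 st.py
```

```text
10.15 [0.5429 0.0365 0.0298] tip z 0.01878873926989198
[[-0.0024  0.9971 -0.0762]
 [-0.0091 -0.0762 -0.997 ]
 [-1.     -0.0017  0.0092]]
[-0.0759  0.9416 -0.1367  1.9388  0.4219  0.294  -0.6391] [  0.568  -14.0848   2.7784]
```

>>> {"name": "drive_tool", "arguments": {
  "deltas": [
    [[0, 0, 0], [0, 0, 0.3], 8.8],
    [[0, 0, 0], [0, 0, 0.3], 8.8],
    [[0, 0, 0], [0, 0, 0.5], 8.8],
    [[0, 0, 0], [0, 0, 2], 8.8],
    [[0, 0, 0], [0, 0, 2.5], 8.8],
    [[0, 0, 0], [-2, 0, 2.5], 8.8],
    [[0, 0, 0], [-3, 0, 2], 8.8],
    [[0, 0, 0], [-3, 0, 2], 8.8],
    [[0, 0, 0], [-3, 0, 2], 8.8],
    [[0, 0, 0], [-3, 0, 2], 8.8],
    [[0, 0, 0], [0, 0, 2], 8.8],
    [[0, 0, 0], [0, 0, 0], 8.8]
  ]
}}

```text
clock: 11.15
tool_pos: [0.5312, -0.1421, 0.1716]
eef_rot: [0.52, 0.478, -0.519, 0.482]
contact_force: [-0.4, -0.3, -1.3]
opening: 0.996
```

```bash
python3 st.py
python3 - <<'E'
from h import *
from plant import r
t=r.snapshot("top");pickle.dump(t,open("top6.pkl","wb"));crop(t["color"],180,400,110,260,3.6,"pics/top6.png")
E
```

```text
11.15 [ 0.5312 -0.1421  0.1716] tip z 0.16058346209220628
[[ 0.0046  0.9969 -0.0791]
 [-0.003  -0.0791 -0.9969]
 [-1.      0.0049  0.0026]]
[ 0.3861  0.7153 -0.3503  1.869   0.4013  0.6216 -0.2932] [-0.4201 -0.2821 -1.2587]
```

View pics/top6.png

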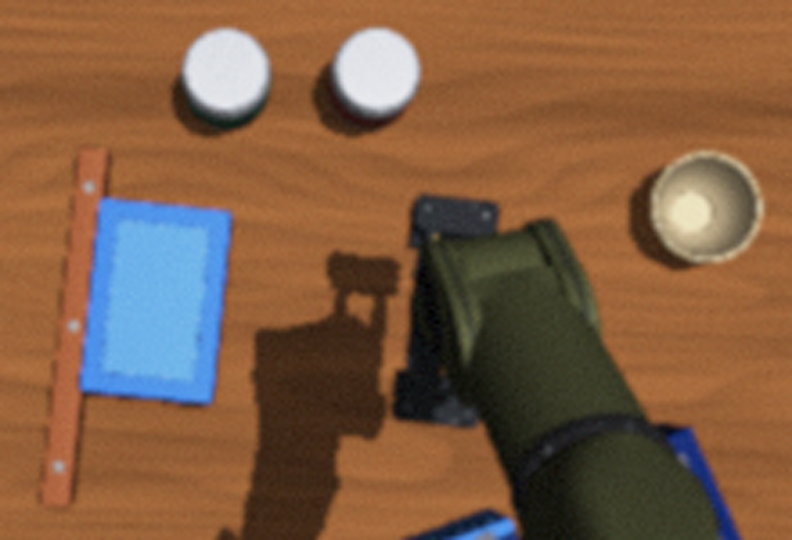

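The case's strip-side edge, (103,199) to (82,388), runs along the strip's face and is parallel to it within reading error. Both ends are well inside the strip, and the tins and bowl are unmoved. I'm handing in.

Run:
```python
from h import *
np.set_printoptions(precision=4,suppress=True)
d=pickle.load(open("top6.pkl","rb"));P=lambda u,v,z:at(d,180+u/3.6,110+v/3.6,z)[:2]
for p in[(103,199),(82,388),(232,212),(212,405)]:
    q=P(*p,.06)-[.5168,.1909];a=-.0755
    print("strip frame",q@[np.cos(a),np.sin(a)],q@[-np.sin(a),np.cos(a)])
from plant import r
print(r.finish_job())
```

```text
strip frame 0.1258174609171628 -0.01655299516846701
strip frame -0.0599847827735924 -0.016159315252435847
strip frame 0.12624393594226752 -0.14346780501839612
strip frame -0.06352378028996343 -0.14362211095546232
the job is handed in; nothing more can be done
None
```

I tipped the case over with the open fingers high on the lid face. It fell lid up with its latches towards the strip. I then pushed it along the shelf by the hinge side, with the fingers turned to the strip's yaw of about -0.076 rad. I pressed it against the strip with about 14 N, then backed off and handed in at about 11 s of the 48 s.

**Flush:** the last top view puts both latch-side corners 1.2–1.6 mm from the strip's face. That is within the 2 mm calibration, and the two corners agree to 0.4 mm. Under the press the tool stopped advancing and its yaw settled to the strip's.

**Ends:** the case runs from about -62 mm to +126 mm along the strip, whose ends are at ±180 mm.

**Bystanders:** the tins and bowl sit at the same pixels as at the start. The roller frame was outside the last picture, but the arm never went near it.

No check failed or disagreed.

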